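Turn a resin specimen slab face up over the edge of a turning tray

TASK

One of the two resin slabs on the grey tray lies face down with its blue back showing: without picking it up, push it with a fingertip against the sloping metal stop until it tips up and leans there, then nudge its top edge from behind the stop, back towards where it came from, so that it goes over and lies flat on the tray with the beetle facing up. The slab must never be lifted or carried, and the other slab and everything else on the bench stay where they are. Finish with the hand clear.

Things in the scene. Friction and masses are not known exactly. Their poses are not given: they have to be found in the camera images.
- slab: The slab to turn: square plate 60 x 60 x 8 mm, about 45 g, cream resin, a dark beetle on one face, blue back on the other. Starts on the tray blue side up, within 0.2 rad of square to the tray, in one of two lanes (which one varies). Origin: centre of the beetle face (underside at the start); x, y along the sides, z out of the blue back (up at the start, down when done).
- slab_center (a point): Centre of that slab's volume, 4 mm from either face. In the tray's frame it starts at x = -50 to -20 mm and within 10 mm of y = +70 or -70 mm.
- other_slab: An identical slab that already lies beetle side up in the other lane, 120 to 160 mm to the side. Leave it alone. Origin: centre of its underside, z up.
- tray: Fixed turning tray: grey rubbery base plate 4 mm thick (top 4 mm above the bench), x -125 to +95 mm, y -135 to +135 mm. Origin: on the bench under it; z up, x from the open front (robot side) to the sloping stop. The stop is slippery 4 mm aluminium sheet, 250 mm long along y, its face rising at 55 degrees from stop_foot (x = 45 mm) to stop_edge (x = 67 mm). Nothing stands behind or above it.
- stop_foot (a point): Middle of the line where the stop's sloping face meets the base plate, 4 mm above the bench. Pushed in +x with a fingertip close to the base plate, a slab rides up the slope; once its rear lower edge is at this line it leans flush on the slope, and stays there when let go.
- stop_edge (a point): Middle of the stop's top edge, 32 mm above the base plate (36 mm above the bench). A leaning slab stands about 17 mm higher than this edge. A fingertip coming from behind the stop in -x, just above the edge, tips the slab about its lower edge; past upright it falls over onto the tray.
- lens_cap: Bystander: loose black cylinder, 24 mm across, 12 mm high, on the tray near the front between the lanes. Origin: centre of its underside.
- stain_bottle: Bystander: small loose amber bottle, 34 mm across, 62 mm high, on the bench to the left. Origin: centre of its underside.
- dish: Bystander: covered glass dish, 92 mm across, 15 mm high, on the bench to the right. Origin: centre of its underside.
- slide_box: Bystander: green box 95 x 85 x 32 mm, on the bench to the left. Origin: centre of its underside.
- power_brick: Bystander: black power brick 110 x 50 x 32 mm, on the bench far right. Origin: centre of its underside.
- pen_pot: Bystander: orange pot 66 mm across, 90 mm high, pens to 140 mm, on the bench far left. Origin: centre of its underside.

How it is judged (in metres and radians):
On the way:
1. the slab leans on the stop, tipped up between 37 and 80 degrees (angle between slab's own z axis and vertical between 0.65 and 1.4 rad and x of slab_center in the frame of tray between 0.03 and 0.09 m), for 0.2 s.
At the end, for the whole second after the job is handed in: The slab lies flat (within 6 degrees) and at rest on the tray's base plate in front of the stop, beetle side up, untouched; the other slab and the bystanders are within 10 mm of where they stood (angle between slab's own z axis and vertical above 3.04 rad and height (world z) of slab_center below 0.012 m and x of slab_center in the frame of tray between -0.12 and 0.05 m and y of slab_center in the frame of tray between -0.13 and 0.13 m and linear speed of slab below 0.02 m/s and distance of each of other_slab, lens_cap, stain_bottle, dish, slide_box, power_brick, pen_pot from where it was at the start of the episode below 0.01 m).
It fails at once if the slab is lifted or carried: its centre more than 60 mm above the bench, or more than 30 mm while it is within 17 degrees of level (height (world z) of slab_center above 0.06 m or (height (world z) of slab_center above 0.03 m and (angle between slab's own z axis and vertical below 0.3 rad or angle between slab's own z axis and vertical above 2.84 rad))).
It fails at once if the other slab or a bystander is disturbed (moved more than 10 mm) (distance of any of other_slab, lens_cap, stain_bottle, dish, slide_box, power_brick, pen_pot from where it was at the start of the episode above 0.01 m).
It also fails if it takes over 48 s, if anything falls off the work surface, if the arm or the gripper's body presses on something with over 40 N, if the wrist force passes 120 N, or if a joint passes its speed limit or range.

ROBOT

A 7-joint arm with a two-finger parallel gripper is mounted at the origin on the work surface. World frame = base frame: x ahead of the robot, y to its left, z up, the work surface at z = 0. Lengths are in mm, angles in rad, forces in N, time in s.
With the tool pointing down it reaches from about 400 to 925 mm from the base axis. Payload 4.1 kg.
Tool frame: the origin (TCP) lies midway between the tips of the shut fingers; the grasp point (between the pads) lies 19 mm behind it; z points along the fingers, y is the line along which they close (so a half turn about z gives the same grasp; the last joint's range is limited). The gripper opens to 85 mm and grips with 20 to 120 N. Pads are 22 mm wide; open, the fingers measure 114 mm over their backs; the gripper's body (76 mm by 85 mm) begins 54 mm behind the grasp point. The pads swing forward as they close: fully open they stand 13 mm farther back than shut.
Start: joints at [1.021, 0.398, 0.045, 1.537, -0.019, 1.207, -0.051], TCP at [283.236, -585.082, 231.347] pointing down, gripper open.
Joint ranges: [-2.82, 2.82], [-0.49, 2.23], [-1.37, 1.46], [0, 2.46], [-1.36, 4.5], [0.23, 2], [-2.94, 2.94]. Speed limits (rad/s): [2.57, 2.57, 3.14, 3.14, 3.14, 3.14, 3.14].

INTERFACE

Orientations are given as a rotation vector (axis times angle).
In Python, from bench import r gives the robot as it stands.
- The arm moves only by the shell command python3 -m handwheel 'ROWS' [OPENING]. ROWS is JSON, a list of rows, each an object of numbers: "dx", "dy", "dz": the shift along the tool's x, y, z in m; "rx", "ry", "rz": the turn, a rotation vector about the tool's x, y, z in rad. In form: [{"dx": .., "dy": .., "dz": .., "rx": .., "ry": .., "rz": ..}, ...]. A call has exactly 10 rows; each row shifts and turns the commanded pose from where the row before left it, along the tool's axes as they then stand; what a row does not reach is not made up. A row lasts 1/10 s, in which the tool goes at most 50 mm and 8.59 degrees, less where a joint would pass 70% of its speed; a pose out of reach is approached as far as the arm can. A call is refused whole if a number of a shift passes 0.05 or a number of a turn 0.15, either way. A call with a gripper value outside its range is refused whole. OPENING is the opening, from 0 (shut) to 1 (fully open), set as the call begins (- or left out, the last holds). The fingers move at their own pace and stop on an object; the grip force is fixed at half the most. Time passes only in rows, so rows that do not move let the fingers close, or fill a call up. It gives the time, the measured TCP pose, the force, the opening and the grip force at its end, in the units of the state.
- r.read_state(): the state, without advancing time (a new reading comes with each control period).
- r.grab_frame(name): name is "side" or "top"; returns the picture (420x560x3 uint8, red, green, blue); there is no depth.
- r.camera_model(name): a dict with "fx", "fy", "cx", "cy" (pixels), "R" (3x3) and "t" (3): a world point X has camera coordinates R X + t. Camera axes: x right, y down, z forward; pixel columns grow to the right and rows downward; lengths in mm; the calibration is good to about 2 mm. A picture is of the moment at which its call begins. camera_model takes no time and is no camera call.
- r.sign_off(): hands the job in; it is judged then, once.
The state is a dict: "time_s": time; "joint_pos": joint angles; "qd": joint speeds; "effort": joint torques, N m; "tool_pos": TCP position; "orientation": TCP orientation; "contact_force": force on the tool from outside, world axes, zero at the start; "torque": the same for the moment, N m; "gripper_width": finger opening in mm; "grasp_force": force on a finger pad.
Only numpy, scipy, OpenCV 4.12 (cv2) and the standard library are available. Lean on these libraries where they do the work, as an engineer would, in place of code of your own. Each camera call takes 0.05 s, during which the arm holds its last target. There are 200 camera calls.

## Working session

There is one attempt and no reset: what is moved stays moved. The work goes in short steps, Python scripts to look and compute and a shell command to move; the robot and the scene stay as the last step left them, time stands still between calls to the robot, and variables do not carry over. Pictures are saved under pics/ and viewed, at most 10 in all, crops included, and the job is handed in when it is done.

```bash
mkdir -p pics; python3 - <<'E'
from bench import r
import cv2
for n in("top","side"):
    cv2.imwrite(f"pics/{n}0.png",cv2.cvtColor(r.grab_frame(n),cv2.COLOR_RGB2BGR))
    m=r.camera_model(n);print(n,m)
s=r.read_state();print(s)
E
```

```text
top {'fx': 496.7240954802015, 'fy': 496.7240954802015, 'cx': 272.3142620039585, 'cy': 214.2902451710715, 'R': array([[ 0.00152738, -0.99984413, -0.01758909],
       [-0.98682421,  0.0013387 , -0.16179054],
       [ 0.16178886,  0.01760445, -0.98666836]]), 't': array([  22.93139588,  541.89556962, 1261.4688232 ])}
side {'fx': 420.1105901102754, 'fy': 420.1105901102754, 'cx': 283.93103999671825, 'cy': 211.27928048649028, 'R': array([[-0.975715  , -0.21897258, -0.00558993],
       [-0.15635919,  0.71413569, -0.68232105],
       [ 0.15340157, -0.66487685, -0.73103128]]), 't': array([ 520.98384368,  135.57239846, 1039.31903529])}
{'time_s': 0.1, 'joint_pos': array([ 1.02103237,  0.39913528,  0.04503892,  1.53774699, -0.01868074,
        1.20692548, -0.05071197]), 'qd': array([ 0.00078741, -0.00359572, -0.0013674 , -0.00392005, -0.00096876,
       -0.00145198, -0.00297774]), 'effort': array([ 4.04968596e-03, -4.76260900e+01,  1.37046710e+00, -2.54948008e+01,
        1.20449782e-02,  5.00641821e-03, -2.40099132e-05]), 'tool_pos': array([ 282.93963676, -584.54993591,  230.35939575]), 'orientation': array([-3.06043345e+00, -7.01856770e-01,  8.46933266e-04]), 'contact_force': array([ 0.96412182, -0.60138576, -0.02189356]), 'torque': array([ 0.0657952 , -0.00628711,  0.0112343 ]), 'grasp_force': 0.0, 'gripper_width': 85.06285742319119}
```

View pics/top0.png

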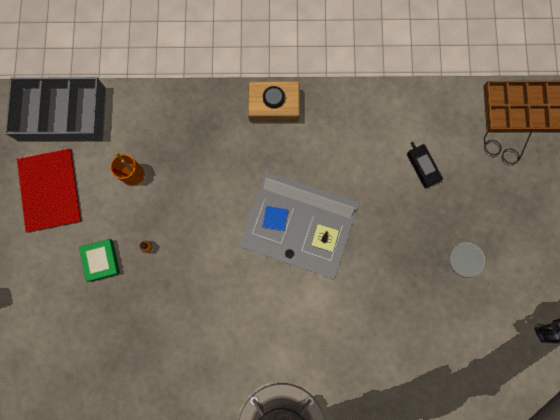

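View pics/side0.png

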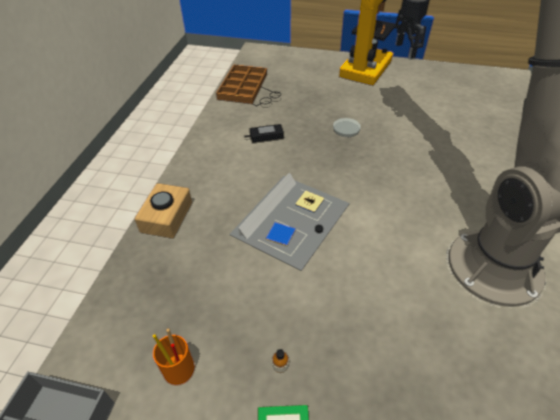

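The tray is centred at about (300,226) in the top picture, turned a little. The blue slab is at (275,218) in the left lane and the beetle slab at (325,237). I'll enlarge the tray area.

```bash
python3 - <<'E'
import cv2
i=cv2.imread("pics/top0.png")[165:285,230:370]
cv2.imwrite("pics/crop0.png",cv2.resize(i,None,fx=5,fy=5,interpolation=cv2.INTER_CUBIC))
E
```

```text
(no output)
```

View pics/crop0.png

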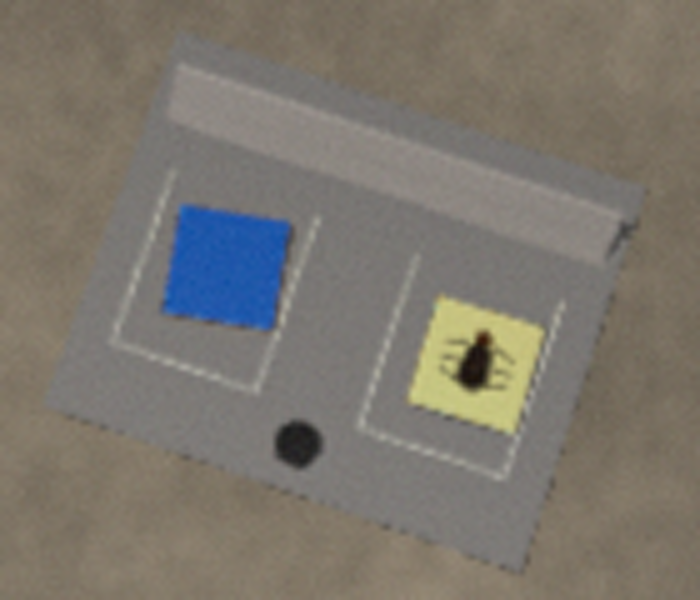

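```bash
cat >h.py <<'E'
import numpy as np
from bench import r
from scipy.spatial.transform import Rotation as Ro
def px2w(p,z,n="top"):
    m=r.camera_model(n);R,t=np.array(m["R"]),np.array(m["t"])
    d=R.T@[(p[0]-m["cx"])/m["fx"],(p[1]-m["cy"])/m["fy"],1];c=-R.T@t
    return c+d*(z-c[2])/d[2]
E
python3 - <<'E'
from h import *
cp=lambda p:(230+(p[0]+.5)/5-.5,165+(p[1]+.5)/5-.5)
W=lambda l,z:np.array([px2w(cp(p),z)[:2] for p in l])
T=W([(180,35),(645,187),(522,572),(46,402)],4)
L=np.array([(95,135),(95,-135),(-125,-135),(-125,135)],float)
a,b=L-L.mean(0),T-T.mean(0)
th=np.arctan2((a[:,0]*b[:,1]-a[:,1]*b[:,0]).sum(),(a*b).sum())
c,s=np.cos(th),np.sin(th);Q=np.array([[c,-s],[s,c]])
o=T.mean(0)-Q@L.mean(0);print("tray",o,th,"res",(T-o-L@Q.T).round(1))
tr=lambda P:((P-o)@Q).round(1)
S=W([(180,205),(292,219),(275,329),(163,314)],12);print("slab",tr(S),tr(S).mean(0),S.mean(0))
e=S[1]-S[2]+S[0]-S[3];print("slab yaw rel",np.arctan2(e[1],e[0])-th)
print("foot",tr(W([(168,122),(608,262)],4)),"edge",tr(W([(178,66),(620,215)],36)))
print("cap",tr(W([(298,444)],12)))
s=r.read_state();print(Ro.from_rotvec(s["orientation"]).as_matrix().round(3))
np.save("tray.npy",[o[0],o[1],th])
E
```

```text
tray [536.45126223 -53.51794268] -0.33381161117126823 res [[-2.9 -0.5]
 [ 0.   1.8]
 [ 0.5  0.1]
 [ 2.4 -1.3]]
slab [[  1.5 101.3]
 [ 13.9  41.6]
 [-45.7  30.8]
 [-57.6  90.3]] [-21.975  66.   ] [537.31356453  16.05646999]
slab yaw rel 0.1821656350699689
foot [[  44.1  123.5]
 [  48.6 -127. ]] edge [[  68.6  125.3]
 [  68.4 -122.6]]
cap [[-100.    -0.8]]
[[ 0.9    0.436 -0.001]
 [ 0.436 -0.9    0.002]
 [-0.    -0.002 -1.   ]]
```

```bash
cat >>h.py <<'E'
def info(tgt=None,th=-0.336):
    o=np.load("tray.npy")[:2];c,s=np.cos(th),np.sin(th);Q=np.array([[c,-s],[s,c]])
    st=r.read_state();p=st["tool_pos"];M=Ro.from_rotvec(st["orientation"]).as_matrix()
    print("t",st["time_s"],"tray xy",((p[:2]-o)@Q).round(1),"z",p[2].round(1),"F tray",(st["contact_force"][:2]@Q).round(1),st["contact_force"][2].round(1),"w",st["gripper_width"].round(1))
    D=np.eye(3);D=np.array([[c,s,0],[s,-c,0],[0,0,-1]])
    print(" rot fix",Ro.from_matrix(M.T@D).as_rotvec().round(4))
    if tgt is not None:
        w=np.r_[o+Q@np.array(tgt[:2]),tgt[2]];print(" tool shift m",(M.T@(w-p)/1000).round(4))
E
python3 -m handwheel '[{"rz":0.0787},{"rz":0.0787},{"rz":0.0787},{"rz":0.0787},{"rz":0.0787},{"rz":0.0787},{"rz":0.0787},{"rz":0.0787},{"rz":0.0787},{"rz":0.0787}]' 0.35
python3 -c "
from h import *
info((-78,66,60))"
```

```text
invalid input at $[0]: expected keys dx, dy, dz, rx, ry, rz
Traceback (most recent call last):
  File "h.py", line 11, in info
    print("t",st["time_s"],"tray xy",((p[:2]-o)@Q).round(1),"z",p[2].round(1),"F tray",(st["contact_force"][:2]@Q).round(1),st["contact_force"][2].round(1),"w",st["gripper_width"].round(1))
                                                                                                                                                                ^^^^^^^^^^^^^^^^^^^^^^^^^
AttributeError: 'float' object has no attribute 'round'
```

```bash
sed -i 's/st\["gripper_width"\].round(1)/round(float(st["gripper_width"]),1)/' h.py
python3 -m handwheel '[{"dx":0,"dy":0,"dz":0,"rx":0,"ry":0,"rz":0.0787},{"dx":0,"dy":0,"dz":0,"rx":0,"ry":0,"rz":0.0787},{"dx":0,"dy":0,"dz":0,"rx":0,"ry":0,"rz":0.0787},{"dx":0,"dy":0,"dz":0,"rx":0,"ry":0,"rz":0.0787},{"dx":0,"dy":0,"dz":0,"rx":0,"ry":0,"rz":0.0787},{"dx":0,"dy":0,"dz":0,"rx":0,"ry":0,"rz":0.0787},{"dx":0,"dy":0,"dz":0,"rx":0,"ry":0,"rz":0.0787},{"dx":0,"dy":0,"dz":0,"rx":0,"ry":0,"rz":0.0787},{"dx":0,"dy":0,"dz":0,"rx":0,"ry":0,"rz":0.0787},{"dx":0,"dy":0,"dz":0,"rx":0,"ry":0,"rz":0.0787}]' 0.35
python3 -c "
from h import *
info((-78,66,60))"
```

```text
time_s: 1.1
tool_pos: [283.1, -584.7, 230.7]
orientation: [-3.096, 0.53, 0.001]
contact_force: [-0.2, -0.5, -0.6]
gripper_width: 29.8
grasp_force: 0.0
t 1.1 tray xy [ -64. -585.] z 230.7 F tray [-0.  -0.5] -0.6 w 29.8
 rot fix [-0.0007  0.0008 -0.0033]
 tool shift m [-0.016  -0.6508  0.1712]
```

```bash

python3 -m handwheel '[{"dx":-0.001,"dy":-0.0325,"dz":0.004,"rx":0,"ry":0,"rz":-0.0003},{"dx":-0.001,"dy":-0.0325,"dz":0.004,"rx":0,"ry":0,"rz":-0.0003},{"dx":-0.001,"dy":-0.0325,"dz":0.004,"rx":0,"ry":0,"rz":-0.0003},{"dx":-0.001,"dy":-0.0325,"dz":0.004,"rx":0,"ry":0,"rz":-0.0003},{"dx":-0.001,"dy":-0.0325,"dz":0.004,"rx":0,"ry":0,"rz":-0.0003},{"dx":-0.001,"dy":-0.0325,"dz":0.004,"rx":0,"ry":0,"rz":-0.0003},{"dx":-0.001,"dy":-0.0325,"dz":0.004,"rx":0,"ry":0,"rz":-0.0003},{"dx":-0.001,"dy":-0.0325,"dz":0.004,"rx":0,"ry":0,"rz":-0.0003},{"dx":-0.001,"dy":-0.0325,"dz":0.004,"rx":0,"ry":0,"rz":-0.0003},{"dx":-0.001,"dy":-0.0325,"dz":0.004,"rx":0,"ry":0,"rz":-0.0003}]'
python3 -m handwheel '[{"dx":-0.001,"dy":-0.0325,"dz":0.01,"rx":0,"ry":0,"rz":0},{"dx":-0.001,"dy":-0.0325,"dz":0.01,"rx":0,"ry":0,"rz":0},{"dx":-0.001,"dy":-0.0325,"dz":0.01,"rx":0,"ry":0,"rz":0},{"dx":-0.001,"dy":-0.0325,"dz":0.01,"rx":0,"ry":0,"rz":0},{"dx":-0.001,"dy":-0.0325,"dz":0.01,"rx":0,"ry":0,"rz":0},{"dx":-0.001,"dy":-0.0325,"dz":0.01,"rx":0,"ry":0,"rz":0},{"dx":-0.001,"dy":-0.0325,"dz":0.01,"rx":0,"ry":0,"rz":0},{"dx":-0.001,"dy":-0.0325,"dz":0.01,"rx":0,"ry":0,"rz":0},{"dx":0,"dy":-0.0325,"dz":0.01,"rx":0,"ry":0,"rz":0},{"dx":0,"dy":0,"dz":0,"rx":0,"ry":0,"rz":0}]'
python3 -c "
from h import *
info((-78,66,30))"
```

```text
time_s: 2.1
tool_pos: [380.5, -273.4, 190.9]
orientation: [-3.098, 0.521, 0.001]
contact_force: [1.3, 0.8, 0.1]
gripper_width: 29.9
grasp_force: 0.0
time_s: 3.1
tool_pos: [468.9, 9.2, 100.2]
orientation: [-3.098, 0.509, 0.002]
contact_force: [0.1, -0.9, 0.4]
gripper_width: 29.8
grasp_force: 0.0
t 3.1 tray xy [-84.5  36.9] z 100.2 F tray [ 0.4 -0.8] 0.4 w 29.8
 rot fix [-0.002   0.0019  0.0104]
 tool shift m [ 0.0069 -0.0289  0.0703]
```

```bash

python3 -m handwheel '[{"dx":0.001,"dy":-0.006,"dz":0.01,"rx":0,"ry":0,"rz":0.002},{"dx":0.001,"dy":-0.006,"dz":0.01,"rx":0,"ry":0,"rz":0.002},{"dx":0.001,"dy":-0.006,"dz":0.01,"rx":0,"ry":0,"rz":0.002},{"dx":0.001,"dy":-0.006,"dz":0.01,"rx":0,"ry":0,"rz":0.002},{"dx":0,"dy":-0.005,"dz":0.01,"rx":0,"ry":0,"rz":0.002},{"dx":0,"dy":0,"dz":0.01,"rx":0,"ry":0,"rz":0},{"dx":0,"dy":0,"dz":0.01,"rx":0,"ry":0,"rz":0},{"dx":0,"dy":0,"dz":0,"rx":0,"ry":0,"rz":0},{"dx":0,"dy":0,"dz":0,"rx":0,"ry":0,"rz":0},{"dx":0,"dy":0,"dz":0,"rx":0,"ry":0,"rz":0}]'
python3 - <<'E'
from h import *
import cv2
info((-78,66,10))
a=r.grab_frame("side")[160:280,215:375];b=r.grab_frame("top")[165:285,230:370]
f=lambda i:cv2.resize(i[:,:140] if i.shape[1]<150 else i,(400*i.shape[1]//140,343))
cv2.imwrite("pics/p1.png",cv2.cvtColor(np.hstack([f(a)[:,:400],f(b)]),cv2.COLOR_RGB2BGR))
E
```

```text
time_s: 4.1
tool_pos: [482.4, 30.1, 31.7]
orientation: [-3.095, 0.537, -0.001]
contact_force: [-0.3, 0.5, 0.0]
gripper_width: 29.7
grasp_force: 0.0
t 4.1 tray xy [-78.6  61.1] z 31.7 F tray [-0.5  0.3] 0.0 w 29.7
 rot fix [-0.0002 -0.0009 -0.0074]
 tool shift m [ 0.0005 -0.0049  0.0217]
```

View pics/p1.png

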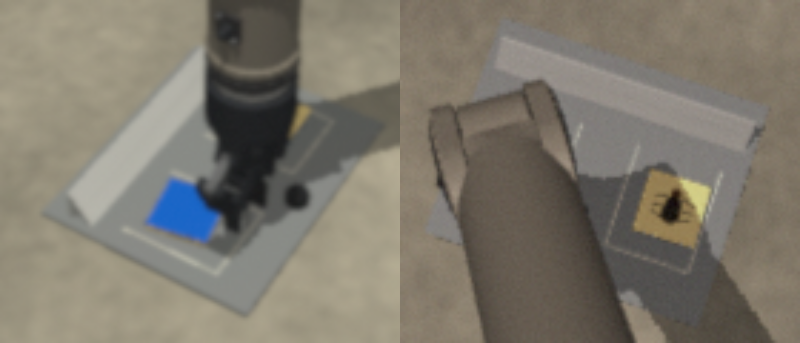

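The side view (left) shows the fingers at (235,200), behind the blue slab at (185,210) and clear of the cap at (297,195). I'll lower them.

```bash

python3 -m handwheel '[{"dx":0,"dy":-0.004,"dz":0.006,"rx":0,"ry":0,"rz":-0.006},{"dx":0,"dy":-0.001,"dz":0.006,"rx":0,"ry":0,"rz":0},{"dx":0,"dy":0,"dz":0.006,"rx":0,"ry":0,"rz":0},{"dx":0,"dy":0,"dz":0.003,"rx":0,"ry":0,"rz":0},{"dx":0,"dy":0,"dz":0.001,"rx":0,"ry":0,"rz":0},{"dx":0,"dy":0,"dz":0.001,"rx":0,"ry":0,"rz":0},{"dx":0,"dy":0,"dz":0.001,"rx":0,"ry":0,"rz":0},{"dx":0,"dy":0,"dz":0.001,"rx":0,"ry":0,"rz":0},{"dx":0,"dy":0,"dz":0.001,"rx":0,"ry":0,"rz":0},{"dx":0,"dy":0,"dz":0,"rx":0,"ry":0,"rz":0}]'
python3 -c "
from h import *
info((-78,66,4))"
```

```text
time_s: 5.2
tool_pos: [483.7, 34.9, 5.3]
orientation: [3.097, -0.527, 0.0]
contact_force: [-1.0, 0.3, -0.0]
gripper_width: 30.1
grasp_force: 0.0
t 5.2 tray xy [-79.   66.1] z 5.3 F tray [-1.  -0.1] -0.0 w 30.1
 rot fix [ 0.0001 -0.0001 -0.0012]
 tool shift m [0.001  0.0001 0.0013]
```

Lower in small steps until it touches the plate.

```bash

python3 -m handwheel '[{"dx":0,"dy":0,"dz":0.0005,"rx":0,"ry":0,"rz":0},{"dx":0,"dy":0,"dz":0.0005,"rx":0,"ry":0,"rz":0},{"dx":0,"dy":0,"dz":0.0005,"rx":0,"ry":0,"rz":0},{"dx":0,"dy":0,"dz":0.0005,"rx":0,"ry":0,"rz":0},{"dx":0,"dy":0,"dz":0.0005,"rx":0,"ry":0,"rz":0},{"dx":0,"dy":0,"dz":0.0005,"rx":0,"ry":0,"rz":0},{"dx":0,"dy":0,"dz":0.0005,"rx":0,"ry":0,"rz":0},{"dx":0,"dy":0,"dz":0,"rx":0,"ry":0,"rz":0},{"dx":0,"dy":0,"dz":0,"rx":0,"ry":0,"rz":0},{"dx":0,"dy":0,"dz":0,"rx":0,"ry":0,"rz":0}]'
python3 -c "
from h import *
info((-78,66,4))"
```

```text
time_s: 6.2
tool_pos: [483.8, 35.0, 3.6]
orientation: [3.096, -0.527, -0.0]
contact_force: [-5.9, -0.1, 18.7]
gripper_width: 30.1
grasp_force: 9.2
t 6.2 tray xy [-78.9  66.2] z 3.6 F tray [-5.6 -2. ] 18.7 w 30.1
 rot fix [ 0.0008 -0.     -0.0013]
 tool shift m [ 0.0009  0.0002 -0.0004]
```

```bash

python3 -m handwheel '[{"dx":0,"dy":0,"dz":-0.002,"rx":0,"ry":0,"rz":0},{"dx":0,"dy":0,"dz":-0.002,"rx":0,"ry":0,"rz":0},{"dx":0.007,"dy":0,"dz":0,"rx":0,"ry":0,"rz":0},{"dx":0.007,"dy":0,"dz":0,"rx":0,"ry":0,"rz":0},{"dx":0.007,"dy":0,"dz":0,"rx":0,"ry":0,"rz":0},{"dx":0.007,"dy":0,"dz":0,"rx":0,"ry":0,"rz":0},{"dx":0.007,"dy":0,"dz":0,"rx":0,"ry":0,"rz":0},{"dx":0.007,"dy":0,"dz":0,"rx":0,"ry":0,"rz":0},{"dx":0.007,"dy":0,"dz":0,"rx":0,"ry":0,"rz":0},{"dx":0,"dy":0,"dz":0,"rx":0,"ry":0,"rz":0}]'
python3 - <<'E'
from h import *
import cv2
info((27.5,66,5.8))
a=r.grab_frame("side")[160:280,215:355]
cv2.imwrite("pics/p2.png",cv2.cvtColor(cv2.resize(a,None,fx=5,fy=5),cv2.COLOR_RGB2BGR))
E
```

```text
time_s: 7.2
tool_pos: [531.3, 18.3, 5.9]
orientation: [-3.097, 0.528, -0.002]
contact_force: [-0.2, -0.5, -0.3]
gripper_width: 29.8
grasp_force: 0.0
t 7.2 tray xy [-28.5  66.1] z 5.9 F tray [-0.1 -0.5] -0.3 w 29.8
 rot fix [-0.0004 -0.0013 -0.002 ]
 tool shift m [ 0.056  -0.      0.0002]
```

View pics/p2.png

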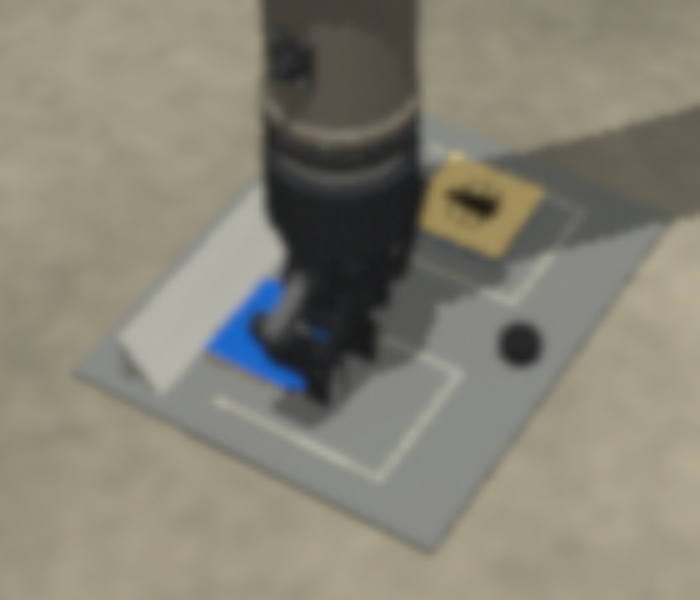

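The slab is now square, with its front edge (205,350)–(265,280) nearly at the stop foot and the fingers behind it at (320,380). I'll carry on pushing.

```bash

python3 -m handwheel '[{"dx":0.006,"dy":0,"dz":0,"rx":0,"ry":0,"rz":0},{"dx":0.006,"dy":0,"dz":0,"rx":0,"ry":0,"rz":0},{"dx":0.006,"dy":0,"dz":0,"rx":0,"ry":0,"rz":0},{"dx":0.006,"dy":0,"dz":0,"rx":0,"ry":0,"rz":0},{"dx":0.006,"dy":0,"dz":0,"rx":0,"ry":0,"rz":0},{"dx":0.006,"dy":0,"dz":0,"rx":0,"ry":0,"rz":0},{"dx":0.006,"dy":0,"dz":0,"rx":0,"ry":0,"rz":0},{"dx":0.006,"dy":0,"dz":0,"rx":0,"ry":0,"rz":0},{"dx":0,"dy":0,"dz":0,"rx":0,"ry":0,"rz":0},{"dx":0,"dy":0,"dz":0,"rx":0,"ry":0,"rz":0}]'
python3 - <<'E'
from h import *
import cv2
info((27.5,66,5.8))
a=r.grab_frame("side")[160:280,215:355]
cv2.imwrite("pics/p3.png",cv2.cvtColor(cv2.resize(a,None,fx=5,fy=5),cv2.COLOR_RGB2BGR))
E
```

```text
time_s: 8.25
tool_pos: [575.3, 2.8, 5.8]
orientation: [3.097, -0.527, 0.0]
contact_force: [0.3, -0.3, 1.3]
gripper_width: 29.9
grasp_force: 0.0
t 8.25 tray xy [18.1 66. ] z 5.8 F tray [ 0.4 -0.2] 1.3 w 29.9
 rot fix [ 0.0001 -0.0001 -0.0012]
 tool shift m [ 0.0094 -0.     -0.    ]
```

View pics/p3.png

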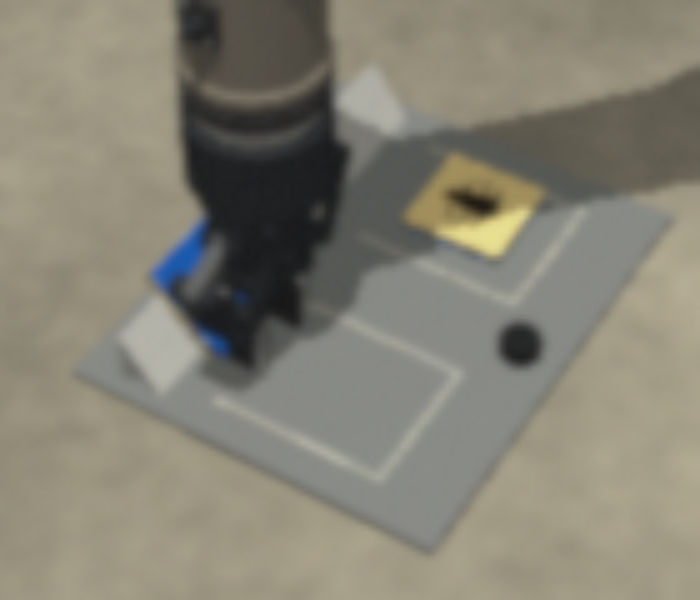

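The slab is up the slope, its top edge rising above the stop at (180,250). I'll creep the last 10 mm.

```bash

python3 -m handwheel '[{"dx":0.0015,"dy":0,"dz":0,"rx":0,"ry":0,"rz":0},{"dx":0.0015,"dy":0,"dz":0,"rx":0,"ry":0,"rz":0},{"dx":0.0015,"dy":0,"dz":0,"rx":0,"ry":0,"rz":0},{"dx":0.0015,"dy":0,"dz":0,"rx":0,"ry":0,"rz":0},{"dx":0.0015,"dy":0,"dz":0,"rx":0,"ry":0,"rz":0},{"dx":0.001,"dy":0,"dz":0,"rx":0,"ry":0,"rz":0},{"dx":0,"dy":0,"dz":0,"rx":0,"ry":0,"rz":0},{"dx":0,"dy":0,"dz":0,"rx":0,"ry":0,"rz":0},{"dx":0,"dy":0,"dz":0,"rx":0,"ry":0,"rz":0},{"dx":0,"dy":0,"dz":0,"rx":0,"ry":0,"rz":0}]'
python3 -c "
from h import *
info((27.5,66,5.8))"
```

```text
time_s: 9.3
tool_pos: [583.3, 0.0, 5.8]
orientation: [3.097, -0.527, 0.0]
contact_force: [0.2, 0.1, 0.2]
gripper_width: 30.4
grasp_force: 0.0
t 9.3 tray xy [26.6 66. ] z 5.8 F tray [0.1 0.2] 0.2 w 30.4
 rot fix [ 0.     -0.0002 -0.0011]
 tool shift m [ 0.0009 -0.      0.    ]
```

```bash

python3 -m handwheel '[{"dx":0.0006,"dy":0,"dz":0,"rx":0,"ry":0,"rz":0},{"dx":0.0006,"dy":0,"dz":0,"rx":0,"ry":0,"rz":0},{"dx":0.0006,"dy":0,"dz":0,"rx":0,"ry":0,"rz":0},{"dx":0.0006,"dy":0,"dz":0,"rx":0,"ry":0,"rz":0},{"dx":0.0006,"dy":0,"dz":0,"rx":0,"ry":0,"rz":0},{"dx":0,"dy":0,"dz":0,"rx":0,"ry":0,"rz":0},{"dx":0,"dy":0,"dz":0,"rx":0,"ry":0,"rz":0},{"dx":0,"dy":0,"dz":0,"rx":0,"ry":0,"rz":0},{"dx":0,"dy":0,"dz":0,"rx":0,"ry":0,"rz":0},{"dx":0,"dy":0,"dz":0,"rx":0,"ry":0,"rz":0}]'
python3 - <<'E'
from h import *
import cv2
info((27.5,66,5.8))
a=r.grab_frame("side")[180:260,215:315]
cv2.imwrite("pics/p4.png",cv2.cvtColor(cv2.resize(a,None,fx=7,fy=7,interpolation=2),cv2.COLOR_RGB2BGR))
E
```

```text
time_s: 10.3
tool_pos: [585.9, -0.9, 5.7]
orientation: [3.097, -0.527, -0.0]
contact_force: [-1.1, 0.8, 0.7]
gripper_width: 29.6
grasp_force: 0.7
t 10.3 tray xy [29.4 66. ] z 5.7 F tray [-1.3  0.4] 0.7 w 29.6
 rot fix [ 0.0002  0.0003 -0.0011]
 tool shift m [-0.0019 -0.     -0.0001]
```

View pics/p4.png

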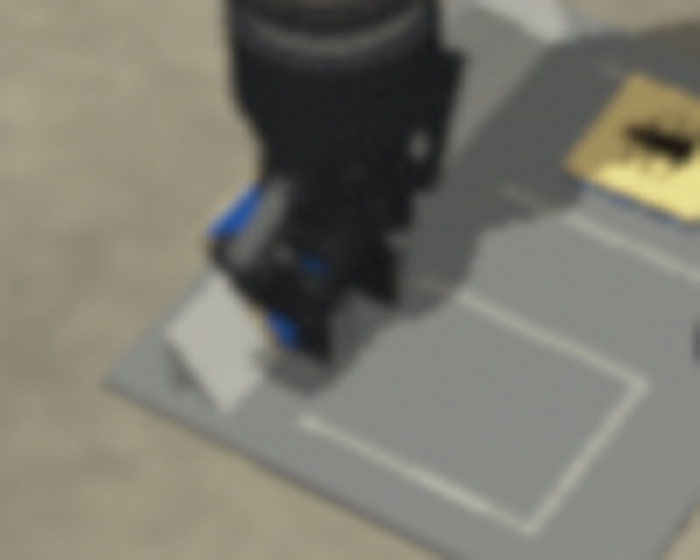

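The slab looks near flush on the slope, with its top edge at (225,215) and lower edge at (285,330). A light force is building, so I'll push until it resists.

```bash

python3 -m handwheel '[{"dx":0.0005,"dy":0,"dz":0,"rx":0,"ry":0,"rz":0},{"dx":0.0005,"dy":0,"dz":0,"rx":0,"ry":0,"rz":0},{"dx":0.0005,"dy":0,"dz":0,"rx":0,"ry":0,"rz":0},{"dx":0.0005,"dy":0,"dz":0,"rx":0,"ry":0,"rz":0},{"dx":0,"dy":0,"dz":0,"rx":0,"ry":0,"rz":0},{"dx":0,"dy":0,"dz":0,"rx":0,"ry":0,"rz":0},{"dx":0,"dy":0,"dz":0,"rx":0,"ry":0,"rz":0},{"dx":0,"dy":0,"dz":0,"rx":0,"ry":0,"rz":0},{"dx":0,"dy":0,"dz":0,"rx":0,"ry":0,"rz":0},{"dx":0,"dy":0,"dz":0,"rx":0,"ry":0,"rz":0}]'
python3 - <<'E'
from h import *
info((27.5,66,5.8))
E
```

```text
time_s: 11.35
tool_pos: [586.1, -1.0, 5.5]
orientation: [3.097, -0.527, -0.006]
contact_force: [-7.1, 2.7, 4.2]
gripper_width: 29.7
grasp_force: 3.7
t 11.35 tray xy [29.5 66. ] z 5.5 F tray [-7.6  0.3] 4.2 w 29.7
 rot fix [ 0.001   0.0038 -0.0008]
 tool shift m [-0.002  -0.     -0.0003]
```

It resists firmly at 29.5 mm, so the slab is flush. I'll back off, then lift.

```bash

python3 -m handwheel '[{"dx":-0.001,"dy":0,"dz":0,"rx":0,"ry":0,"rz":0},{"dx":-0.001,"dy":0,"dz":0,"rx":0,"ry":0,"rz":0},{"dx":-0.002,"dy":0,"dz":0,"rx":0,"ry":0,"rz":0},{"dx":-0.006,"dy":0,"dz":0,"rx":0,"ry":0,"rz":0},{"dx":-0.015,"dy":0,"dz":0,"rx":0,"ry":0,"rz":0},{"dx":-0.02,"dy":0,"dz":0,"rx":0,"ry":0,"rz":0},{"dx":-0.03,"dy":0,"dz":-0.01,"rx":0,"ry":0,"rz":0},{"dx":-0.02,"dy":0,"dz":-0.03,"rx":0,"ry":0,"rz":0},{"dx":0,"dy":0,"dz":-0.04,"rx":0,"ry":0,"rz":0},{"dx":0,"dy":0,"dz":-0.04,"rx":0,"ry":0,"rz":0}]'
python3 - <<'E'
from h import *
import cv2
info((110,66,120))
a=r.grab_frame("side")[180:260,215:315]
cv2.imwrite("pics/p5.png",cv2.cvtColor(cv2.resize(a,None,fx=7,fy=7,interpolation=2),cv2.COLOR_RGB2BGR))
E
```

```text
time_s: 12.35
tool_pos: [497.7, 29.9, 127.0]
orientation: [3.097, -0.526, 0.001]
contact_force: [1.0, -0.2, 0.2]
gripper_width: 30.0
grasp_force: 0.0
t 12.35 tray xy [-64.1  66. ] z 127.0 F tray [1.  0.2] 0.2 w 30.0
 rot fix [ 0.0001 -0.0007 -0.0003]
 tool shift m [ 0.1741 -0.      0.0072]
```

View pics/p5.png

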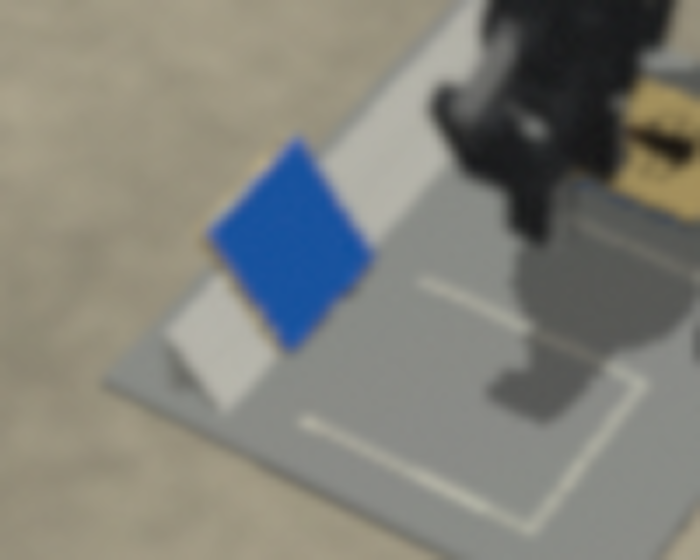

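The slab leans square on the stop, corners (297,140), (372,255), (290,350), (212,235), with the fingers clear at (540,220). I'll go over the stop, down behind it, then look.

```bash

python3 -m handwheel '[{"dx":0.0175,"dy":0,"dz":0,"rx":0,"ry":0,"rz":0},{"dx":0.0175,"dy":0,"dz":0,"rx":0,"ry":0,"rz":0},{"dx":0.0175,"dy":0,"dz":0,"rx":0,"ry":0,"rz":0},{"dx":0.0175,"dy":0,"dz":0,"rx":0,"ry":0,"rz":0},{"dx":0.0175,"dy":0,"dz":0,"rx":0,"ry":0,"rz":0},{"dx":0.0175,"dy":0,"dz":0,"rx":0,"ry":0,"rz":0},{"dx":0.0175,"dy":0,"dz":0,"rx":0,"ry":0,"rz":0},{"dx":0.0175,"dy":0,"dz":0,"rx":0,"ry":0,"rz":0},{"dx":0.0175,"dy":0,"dz":0,"rx":0,"ry":0,"rz":0},{"dx":0.0175,"dy":0,"dz":0,"rx":0,"ry":0,"rz":0}]'
python3 -m handwheel '[{"dx":0,"dy":0,"dz":0,"rx":0,"ry":0,"rz":0},{"dx":0,"dy":0,"dz":0.01,"rx":0,"ry":0,"rz":0},{"dx":0,"dy":0,"dz":0.01,"rx":0,"ry":0,"rz":0},{"dx":0,"dy":0,"dz":0.01,"rx":0,"ry":0,"rz":0},{"dx":0,"dy":0,"dz":0.01,"rx":0,"ry":0,"rz":0},{"dx":0,"dy":0,"dz":0.01,"rx":0,"ry":0,"rz":0},{"dx":0,"dy":0,"dz":0.01,"rx":0,"ry":0,"rz":0},{"dx":0,"dy":0,"dz":0.01,"rx":0,"ry":0,"rz":0},{"dx":0,"dy":0,"dz":0.005,"rx":0,"ry":0,"rz":0},{"dx":0,"dy":0,"dz":0,"rx":0,"ry":0,"rz":0}]'
python3 - <<'E'
from h import *
import cv2
info((110,66,42))
E
```

```text
time_s: 13.4
tool_pos: [664.6, -28.6, 125.7]
orientation: [3.097, -0.528, 0.003]
contact_force: [-0.2, 0.3, -0.1]
gripper_width: 30.2
grasp_force: 0.0
time_s: 14.4
tool_pos: [662.8, -28.0, 49.7]
orientation: [3.097, -0.527, -0.003]
contact_force: [0.3, -0.3, -0.6]
gripper_width: 29.8
grasp_force: 0.0
t 14.4 tray xy [110.9  65.7] z 49.7 F tray [ 0.4 -0.2] -0.6 w 29.8
 rot fix [ 0.0006  0.0016 -0.0011]
 tool shift m [-0.0009 -0.0003  0.0077]
```

```bash

python3 -m handwheel '[{"dx":0,"dy":0,"dz":0.004,"rx":0,"ry":0,"rz":0},{"dx":0,"dy":0,"dz":0.003,"rx":0,"ry":0,"rz":0},{"dx":0,"dy":0,"dz":0,"rx":0,"ry":0,"rz":0},{"dx":-0.006,"dy":0,"dz":0,"rx":0,"ry":0,"rz":0},{"dx":-0.005,"dy":0,"dz":0,"rx":0,"ry":0,"rz":0},{"dx":-0.005,"dy":0,"dz":0,"rx":0,"ry":0,"rz":0},{"dx":-0.004,"dy":0,"dz":0,"rx":0,"ry":0,"rz":0},{"dx":-0.004,"dy":0,"dz":0,"rx":0,"ry":0,"rz":0},{"dx":0,"dy":0,"dz":0,"rx":0,"ry":0,"rz":0},{"dx":0,"dy":0,"dz":0,"rx":0,"ry":0,"rz":0}]'
python3 - <<'E'
from h import *
import cv2
info((41,66,42))
a=r.grab_frame("side")[180:260,215:315]
cv2.imwrite("pics/p6.png",cv2.cvtColor(cv2.resize(a,None,fx=7,fy=7,interpolation=2),cv2.COLOR_RGB2BGR))
E
```

```text
time_s: 15.4
tool_pos: [640.9, -20.1, 43.9]
orientation: [3.097, -0.527, 0.001]
contact_force: [0.4, 0.2, -0.5]
gripper_width: 29.5
grasp_force: 0.0
t 15.4 tray xy [87.6 66. ] z 43.9 F tray [0.3 0.3] -0.5 w 29.5
 rot fix [ 0.0001 -0.0004 -0.001 ]
 tool shift m [-0.0466  0.      0.0019]
```

View pics/p6.png

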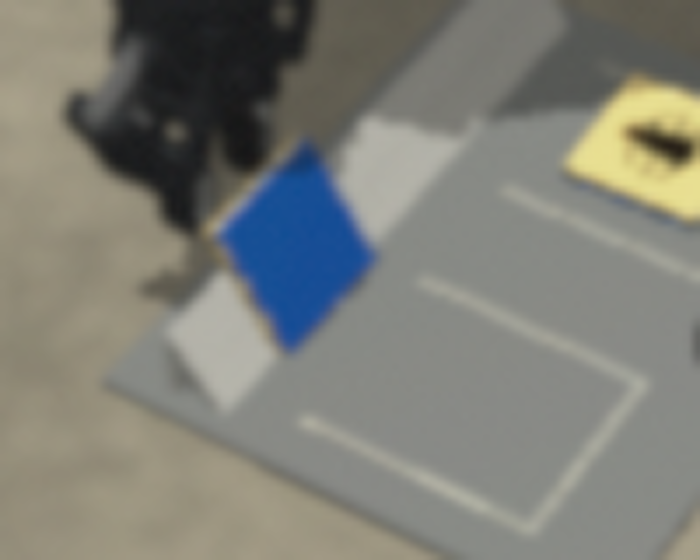

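The fingers at (185,225) and (245,160) just touch the slab's beetle face near its top edge, above the stop. Now the nudge.

```bash

python3 -m handwheel '[{"dx":-0.005,"dy":0,"dz":0,"rx":0,"ry":0,"rz":0},{"dx":-0.005,"dy":0,"dz":0,"rx":0,"ry":0,"rz":0},{"dx":-0.005,"dy":0,"dz":0,"rx":0,"ry":0,"rz":0},{"dx":-0.005,"dy":0,"dz":0,"rx":0,"ry":0,"rz":0},{"dx":-0.005,"dy":0,"dz":0,"rx":0,"ry":0,"rz":0},{"dx":-0.005,"dy":0,"dz":0,"rx":0,"ry":0,"rz":0},{"dx":-0.005,"dy":0,"dz":0,"rx":0,"ry":0,"rz":0},{"dx":-0.005,"dy":0,"dz":0,"rx":0,"ry":0,"rz":0},{"dx":-0.005,"dy":0,"dz":0,"rx":0,"ry":0,"rz":0},{"dx":-0.002,"dy":0,"dz":0,"rx":0,"ry":0,"rz":0}]'
python3 -m handwheel '[{"dx":0,"dy":0,"dz":0,"rx":0,"ry":0,"rz":0},{"dx":0,"dy":0,"dz":0,"rx":0,"ry":0,"rz":0},{"dx":0,"dy":0,"dz":0,"rx":0,"ry":0,"rz":0},{"dx":0.01,"dy":0,"dz":-0.01,"rx":0,"ry":0,"rz":0},{"dx":0.01,"dy":0,"dz":-0.02,"rx":0,"ry":0,"rz":0},{"dx":0.01,"dy":0,"dz":-0.03,"rx":0,"ry":0,"rz":0},{"dx":0.02,"dy":0,"dz":-0.03,"rx":0,"ry":0,"rz":0},{"dx":0.02,"dy":0,"dz":-0.03,"rx":0,"ry":0,"rz":0},{"dx":0.02,"dy":0,"dz":-0.03,"rx":0,"ry":0,"rz":0},{"dx":0,"dy":0,"dz":0,"rx":0,"ry":0,"rz":0}]'
python3 - <<'E'
from h import *
import cv2
info()
a=r.grab_frame("side")[120:290,180:390]
cv2.imwrite("pics/p7.png",cv2.cvtColor(cv2.resize(a,None,fx=3.5,fy=3.5,interpolation=2),cv2.COLOR_RGB2BGR))
E
```

```text
time_s: 16.45
tool_pos: [595.9, -4.3, 43.8]
orientation: [3.097, -0.526, -0.0]
contact_force: [-0.3, -0.2, -0.2]
gripper_width: 29.8
grasp_force: 0.0
time_s: 17.45
tool_pos: [687.4, -36.3, 200.2]
orientation: [-3.095, 0.531, -0.02]
contact_force: [0.1, -1.6, 1.2]
gripper_width: 30.0
grasp_force: 0.0
t 17.45 tray xy [136.8  66. ] z 200.2 F tray [ 0.6 -1.5] 1.2 w 30.0
 rot fix [-0.0034 -0.0125 -0.0037]
```

View pics/p7.png

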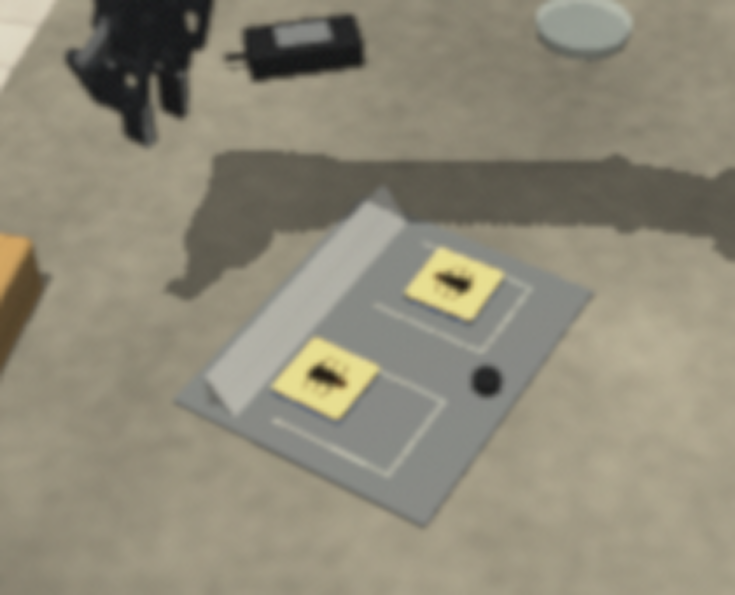

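The slab lies flat, beetle up, at (326,377). The other slab at (455,283) and the cap at (487,380) look undisturbed, and the hand is clear at (140,80).

```bash
python3 -c "
from bench import r
print(r.sign_off())"
```

```text
the job is handed in; nothing more can be done
None
```

The slab was tipped up against the stop and turned over. In the last picture it lies flat, beetle up, with the other slab and lens cap looking unmoved and the hand clear; I handed it in at about 17.5 s, and no verdict came back.

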